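# Slide a turned cap along the fence into the jig's corner pocket

## Robot

A 6-joint arm with a two-finger parallel gripper is mounted at the origin on the work surface. World frame = base frame: x ahead of the robot, y to its left, z up, the work surface at z = 0. Lengths are in mm, angles in rad, forces in N, time in s.
With the tool pointing down it reaches from about 375 to 900 mm from the base axis. Payload 3.1 kg.
Tool frame: the origin (TCP) lies at the very end of the fingers, on their centre line; the grasp point (between the pads) lies 19 mm behind it (manip.grasp_offset is the distance from the TCP to the grasp point, in mm); z points along the fingers, y is the line along which they close (so a half turn about z gives the same grasp; the last joint's range is limited). The gripper opens to 87 mm and grips with 3 to 60 N. Pads are 19 mm wide; open, the fingers measure 117 mm over their backs; the gripper's body (75 mm by 190 mm) begins 51 mm behind the grasp point.
Start: joints at [1.024, 0.527, 1.433, -0, 1.181, -0.178], TCP at [225.269, 582.967, 222.548] pointing down, gripper open.
Joint ranges: [-3.08, 3.08], [-0.75, 2.2], [0.22, 2.44], [-1.43, 4.57], [0, 2.65], [-2.85, 2.85]. Speed limits (rad/s): [2.79, 2.79, 3.14, 3.14, 3.14, 3.14].

## Interface

Orientations are given as [roll, pitch, yaw] about the fixed x, y, z axes, in that order (R = Rz(yaw) Ry(pitch) Rx(roll)).
In Python, from rig import manip gives the robot as it stands. The module is installed in compiled form; this text tells all that it offers. Calls block until the motion is done:
- manip.goto(position, orientation): joint-space move of the TCP to a pose.
- manip.servo_line(position, speed=150, orientation=None): straight line of the TCP; orientation=None keeps the orientation; speed is the mean speed in mm/s.
- manip.set_joints(angles): joint-space move.
- manip.set_gripper(opening, squeeze=None): finger opening in mm; squeeze is the grip in N (None keeps the last); returns when the fingers have stopped.
- manip.wait(seconds).
- manip.ik(position, orientation): joint angles nearest the present ones, or None.
- manip.get_state(): the state.
- manip.camera(name): name is "scene" or "top" or "wrist"; returns a dict with "frame" (400x640x3 uint8, red, green, blue), "mtx" (3x3 intrinsics, pixels), "k1" (the pictures are not rectified: a ray, as slopes to the right and down, at radius r is drawn at 1 + k1 r^2 times it, then the intrinsics apply), "rvec" (rotation vector, rad) and "tvec" (3), from world to camera coordinates, as OpenCV has them. Camera axes: x right, y down, z forward; pixel columns grow to the right and rows downward; lengths in mm; the calibration is good to about 2 mm. A picture is of the moment at which its call begins. There is no depth.
A pose or a line that the arm cannot do raises manip.PlanningError and nothing moves.
- manip.job_done(): hands the job in; it is judged then, once.
The state is a dict: "t": time; "joint_positions": joint angles; "dq": joint speeds; "tau": joint torques, N m; "tool_pos": TCP position; "eef_rot": TCP orientation; "ft_force": force on the tool from outside, world axes, zero at the start; "ft_torque": the same for the moment, N m; "opening": finger opening in mm; "gripper_force": force on a finger pad.
Only numpy, scipy, OpenCV 4.12 (cv2) and the standard library are available. Lean on these libraries where they do the work, as an engineer would, in place of code of your own. Each camera call takes 0.05 s, during which the arm holds its last target. There are 200 camera calls.

## Task

Without picking it up or tipping it, push the brass cap across the jig plate until it touches the long fence, well before the pocket. Then slide it along, keeping it against the fence, into the corner pocket until it sits against both the fence and the end stop, and move away. Leave the other things where they are.

Things in the scene. Friction and masses are not known exactly. Their poses are not given: they have to be found in the camera images.
- cap: Turned brass cap, loose, standing on the jig plate: disc 40 mm in diameter, 14 mm high, with a central boss 18 mm in diameter and 10 mm high on top; about 0.16 kg, smooth and slippery (friction about 0.25). Origin at the centre of its underside, z up; its yaw does not matter. Starts on the open part of the plate, 105 to 145 mm short of the seat in jig x and 35 to 75 mm in jig y.
- jig: Locating jig fixed to the table, at any yaw: flat dark steel plate 210 mm (x) by 150 mm (y), 12 mm thick. Origin: centre of its underside, at table height. Aluminium bars 12 mm high stand on it (tops 24 mm above the table): fence, end stop and lip, which form a corner pocket 44 mm wide, 20 mm deep, open towards -x, so half of the seated cap sticks out. The -x end and -y side are open.
- fence (a point): Foot of the fence face, at the middle of its length, on the plate's top; axes as the jig's. The fence is a straight bar 18 mm wide along the whole +y edge of the plate; its face looks to -y.
- lip (a point): Middle of the open (-x) end of the lip, on the plate's top; axes as the jig's. The lip is 10 mm wide (y) and runs 20 mm in +x to the end stop, parallel to the fence. The end stop is a bar 10 mm thick across the +x edge of the plate, its face at jig x = +95 mm, running from the fence to 27 mm beyond the lip's middle line.
- seat (a point): Where the cap's origin is when it is fully home in the pocket: on the plate's top surface (12 mm above the table), 20 mm from the fence face and 20 mm from the stop face. Same axes as the jig: x along the fence towards the end stop, y towards the fence, z up.
- bits: Bystander: wooden block 55 x 100 x 24 mm holding four upright lathe tool bits, 60 mm high in all, loose on the table beside the jig. Origin at the centre of its underside.
- key: Bystander: steel T-shaped chuck key, loose, lying on the table beside the jig, 90 x 80 mm, 14 mm high. Origin at table height under the middle of its 90 mm shank.
- bush: Bystander: brass bush, 28 mm in diameter and 35 mm high, loose, standing on the table behind the jig's fence (jig y about +115 mm). Origin at the centre of its underside.
Not all that is in view belongs to the job. What is shaped like the cap but green or red is not meant.

How it is judged (in metres and radians):
On the way, in this order (a step that is already met when the one before it is completed fails the run):
1. the cap is pushed against the fence (within 3 mm) at least 50 mm before its seat (y of cap in the frame of seat above -0.003 m and x of cap in the frame of seat below -0.05 m), for 0.1 s.
2. the cap is slid along the fence (within 4 mm of it), 40 to 10 mm before its seat (y of cap in the frame of seat above -0.004 m and x of cap in the frame of seat between -0.04 and -0.01 m), for 0.05 s.
At the end, for the whole second after the job is handed in: The cap lies flat on the plate, at rest, within 2.5 mm of touching both the fence and the end stop (x of cap in the frame of seat between -0.0025 and 0.0025 m and y of cap in the frame of seat between -0.0025 and 0.0025 m and z of cap in the frame of seat between -0.003 and 0.003 m and angle between cap's own z axis and vertical below 0.08 rad and linear speed of cap below 0.01 m/s).
It fails at once if the cap is lifted more than 5 mm off the plate (z of cap in the frame of seat above 0.005 m).
It fails at once if the cap falls off the plate (z of cap in the frame of seat below -0.006 m).
It fails at once if the cap is tipped by more than 0.2 rad (angle between cap's own z axis and vertical above 0.2 rad).
It fails at once if the cap strays more than 8 mm off the fence in the last 50 mm before the pocket (x of cap in the frame of seat above -0.05 m and y of cap in the frame of seat below -0.008 m).
It fails at once if a bystander (tool-bit block, chuck key or bush) is moved more than 10 mm (distance of any of bits, key, bush from where it was at the start of the episode above 0.01 m).
It also fails if it takes over 42 s, if anything falls off the work surface, if the arm or the gripper's body presses on something with over 40 N, if the wrist force passes 120 N, or if a joint passes its speed limit or range.

## Working session

There is one attempt and no reset: what is moved stays moved. The work goes in short steps, each a Python script; the robot and the scene stay as the last script left them, time stands still between calls to the robot, and variables do not carry over. Pictures are saved under pics/ and viewed, at most 10 in all, crops included, and the job is handed in when it is done.

```bash
mkdir -p pics
cat > h.py <<'E'
import numpy as np, cv2
from rig import manip
def snap(name,fn):
    c=manip.camera(name); cv2.imwrite('pics/'+fn,c['frame'][:,:,::-1])
    np.savez('pics/'+fn+'.npz',**{k:c[k] for k in('frame','mtx','k1','rvec','tvec')}); return c
def load(fn): return dict(np.load('pics/'+fn+'.npz'))
def dist(c): return np.array([float(c['k1']),0,0,0,0])
def toworld(c,uv,z):
    uv=np.array(uv,float).reshape(-1,1,2); n=cv2.undistortPoints(uv,c['mtx'],dist(c)).reshape(-1,2)
    R=cv2.Rodrigues(np.array(c['rvec'],float))[0]; t=np.array(c['tvec'],float).ravel(); o=-R.T@t
    d=np.c_[n,np.ones(len(n))]@R; z=np.broadcast_to(z,len(n))
    return o+d*((z-o[2])/d[:,2])[:,None]
def topix(c,P): return cv2.projectPoints(np.array(P,float).reshape(-1,3),np.array(c['rvec'],float),np.array(c['tvec'],float),c['mtx'],dist(c))[0].reshape(-1,2)
E
python3 - <<'E'
from h import *
for n in('top','scene'): c=snap(n,n+'0.png')
a=[cv2.imread('pics/%s0.png'%n) for n in('top','scene')]
print(manip.get_state()['t'],manip.get_state()['eef_rot'])
E
```

```text
0.1 [-3.13966478e+00 -3.35744025e-04  2.77281756e+00]
```

View pics/top0.png

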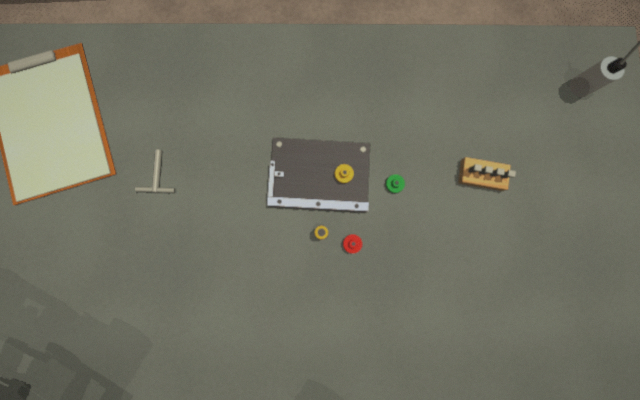

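View pics/scene0.png

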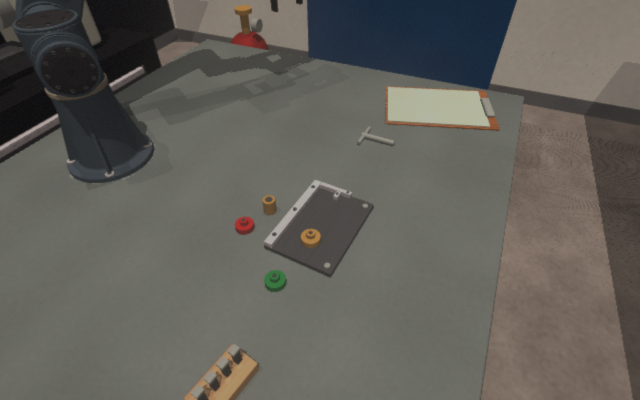

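The top view shows the fence along the bottom edge (row ~205), the end stop on the left (col ~271) and the lip at (279,174). So jig +x points left and +y points down.

Cap candidates:
- yellow disc with boss at (344,174), on the plate: this is the brass cap
- green at (396,184): decoy
- red at (353,244): decoy
- yellow ring at (321,232), behind the fence: the bush

I'll check the choice in one close crop.

Run:
```python
from h import *
c=load('top0.png'); im=c['frame'][125:260,255:415,::-1]
cv2.imwrite('pics/crop0.png',cv2.resize(im,None,fx=4.4,fy=4.4,interpolation=cv2.INTER_CUBIC))
print(toworld(c,[[344,174],[321,232],[487,174],[157,172]],[26,35,30,10]).round(0))
print(toworld(c,[[268,210],[369,211]],24).round(0),toworld(c,[[273,139],[370,142]],12).round(0))
```

```text
[[ 596.  -55.   26.]
 [ 475.   -5.   35.]
 [ 593. -357.   30.]
 [ 606.  339.   10.]]
[[ 522.  103.   24.]
 [ 518. -106.   24.]] [[ 676.   95.   12.]
 [ 668. -114.   12.]]
```

View pics/crop0.png

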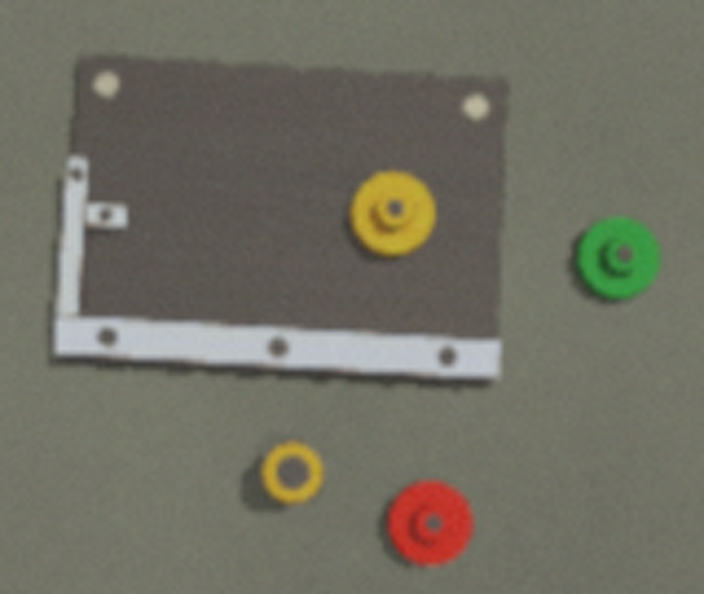

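The crop confirms it: the yellow disc with the boss stands on the plate, the green and red ones are off it, and the bush ring is behind the fence. The measured plate is 209 x 152 mm, which matches the given size. Next I'll close the gripper and take a closer look with the wrist camera.

Run:
```python
from h import *
manip.set_gripper(0)
manip.goto([600,0,300],[np.pi,0,3.12])
c=snap('wrist','w0.png'); s=manip.get_state()
print(s['t'],s['tool_pos'],s['eef_rot'],s['opening'],s['joint_positions'])
print(topix(c,[[596,-55,26],[522,103,24],[518,-106,24],[676,95,12],[600,0,0]]).round())
```

```text
4.15 [599.89592049   0.94677484 299.9004686 ] [ 3.14132975e+00 -2.47018324e-04  3.12129876e+00] 0.483301485695936 [-1.84639506e-01  4.16369129e-01  1.40198036e+00  2.25818429e-04
  1.32352988e+00 -1.73519720e+00]
[[282. 164.]
 [395. 107.]
 [241. 108.]
 [384. 212.]
 [321. 163.]]
```

View pics/w0.png

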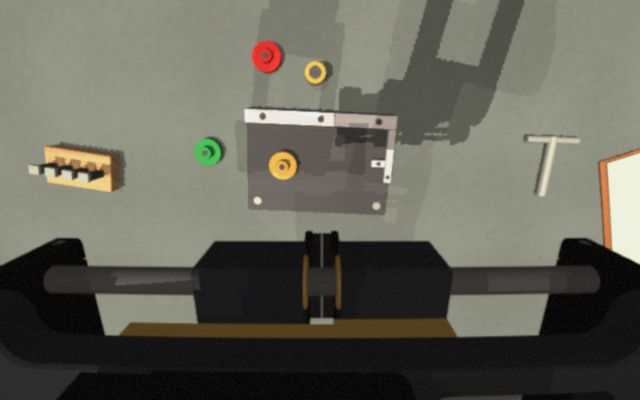

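The wrist view agrees with the top one: cap at (283,165) against a predicted (282,164), fence outer edge (246,108)–(397,116), lip at (378,164). I'll fit the jig pose from corners in both views.

```bash
cat > fit.py <<'E'
from h import *
from scipy.optimize import least_squares
t=load('top0.png'); w=load('w0.png')
# jig points: fence outer corners, fence inner -x corner(top), plate -y corners, stop outer end corner
J=np.array([[105,75,24],[-105,75,24],[-105,57,24],[105,-75,12],[-105,-75,12]],float)
cr=lambda p:[255+p[0]/4.4,125+p[1]/4.4]
T=np.array([cr(p) for p in[(55,356),(500,379),(501,340),(76,57),(507,79)]])-.0
W=np.array([[397,116],[246,108],[246,121],[389,215],[248,208.]])
def tf(q):
    c,s=np.cos(q[2]),np.sin(q[2]); return np.c_[J[:,:2]@np.array([[c,s],[-s,c]])+q[:2],J[:,2]]
def run(f,q0):
    r=least_squares(f,q0); return r
for nm,cs in(('top',[(t,T)]),('wrist',[(w,W)]),('both',[(t,T),(w,W)])):
    r=run(lambda q:np.concatenate([(topix(c,tf(q))-P).ravel() for c,P in cs]),[600,0,1.57])
    print(nm,r.x.round(3),np.abs(r.fun).max().round(2))
def cap(c,lo):
    h=cv2.cvtColor(c['frame'],cv2.COLOR_RGB2HSV); m=cv2.inRange(h,(12,120,80),(35,255,255))
    n,l,s,ce=cv2.connectedComponentsWithStats(m); i=[k for k in range(1,n) if np.linalg.norm(ce[k]-lo)<15][0]
    return s[i],toworld(c,ce[i],27)[0]
for c,lo in((t,(344,174)),(w,(283,165))):
    s,p=cap(c,lo); print(s,p.round(1)); q=r.x; R=np.array([[np.cos(q[2]),np.sin(q[2])],[-np.sin(q[2]),np.cos(q[2])]])
    print('cap jig',(R@(p[:2]-q[:2])).round(1),'seat=(75,37)')
np.save('jig.npy',r.x)
E
python3 fit.py
```

```text
top [598.418  -4.788   1.513] 0.58
wrist [ 5.99679e+02 -5.80000e-01  1.50400e+00] 2.74
both [599.292  -1.909   1.507] 3.43
[334 164  20  20 293] [597.6 -54.4  27. ]
cap jig [-52.5  -1.7] seat=(75,37)
[269 151  29  29 636] [597.1 -53.3  27. ]
cap jig [-51.4  -1.1] seat=(75,37)
```

```bash
cat >> h.py <<'E'
Q=np.array([598.4,-4.8,1.513]); C,S=np.cos(Q[2]),np.sin(Q[2])
def W(x,y,z): return [Q[0]+C*x-S*y, Q[1]+S*x+C*y, z]
def jig(p): d=np.array(p[:2])-Q[:2]; return np.array([C*d[0]+S*d[1],-S*d[0]+C*d[1]])
def F():
    f=np.array(manip.get_state()['ft_force']); return np.array([C*f[0]+S*f[1],-S*f[0]+C*f[1],f[2]])
def press(p,d,n,thr,z,speed=20):
    """1 mm steps from jig point p along d until the reaction against d exceeds thr"""
    p=np.array(p,float); d=np.array(d,float)
    f0=F(); log=[]
    for i in range(n):
        p=p+d; manip.servo_line(W(*p,z),speed); f=F()-f0; log.append(f.round(1).tolist())
        if -(f[:2]@d)>thr: break
    return p,log
E
python3 - <<'E'
from h import *
o=[np.pi,0,Q[2]+np.pi/2]
manip.goto(W(-52,-48,60),o)
manip.servo_line(W(-52,-48,18),100)
print(manip.get_state()['t'],F())
manip.servo_line(W(-52,-2,18),40); print(manip.get_state()['t'],F(),jig(manip.get_state()['tool_pos']))
p,log=press((-52,-2),(0,1),16,5,18); print(p,log); s=manip.get_state(); print(s['t'],s['tool_pos'],jig(s['tool_pos']))
snap('wrist','w1.png');snap('top','t1.png')
E
```

```text
5.7 [0.04017104 0.28767205 0.04589405]
7.0 [-0.52586652 -0.57650285  0.16854165] [-51.99707862  -1.8865012 ]
[-52.   8.] [[-0.1, 0.2, 0.1], [0.6, -0.1, -0.3], [0.4, 0.3, -0.6], [0.8, 0.4, -1.3], [0.3, -0.6, -0.2], [0.2, -1.2, -0.2], [0.0, -0.3, 0.4], [0.8, -2.1, -1.1], [0.7, -4.8, -1.2], [0.6, -5.8, -1.3]]
9.5 [589.9954192  -56.8763542   18.68938838] [-52.47488359   5.38240073]
```

Run:
```python
from h import *
a=load('t1.png')['frame'][125:225,260:390,::-1]; b=load('w1.png')['frame'][:,:,::-1]
cv2.imwrite('pics/v1.png',np.vstack([cv2.resize(a,(520,400),interpolation=cv2.INTER_CUBIC)[:,:],cv2.resize(b,(520,200))]) if 0 else np.hstack([cv2.resize(a,(400,308),interpolation=cv2.INTER_CUBIC),cv2.resize(b,(400,308))[:]]))
```

```text
(no output)
```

View pics/v1.png

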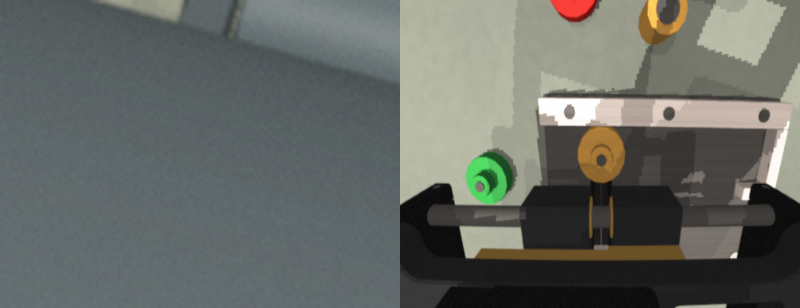

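The wrist half (right) shows the cap touching the fence at about (601,155), with the pusher centred behind it. The arm blocks the top half. I'll put numbers on it before sliding.

Run:
```python
from h import *
c=load('w1.png'); f=c['frame']; g=cv2.cvtColor(f,cv2.COLOR_RGB2GRAY).astype(int)
h=cv2.cvtColor(f,cv2.COLOR_RGB2HSV); m=cv2.inRange(h,(8,110,60),(35,255,255)); m[240:]=0;m[:150]=0
ys,xs=np.nonzero(m[:, 270:370]); xs=xs+270; print('cap px',xs.min(),xs.max(),ys.min(),ys.max())
# disc centre: left/right extremes give x; top edge of disc at height 26 -> far point
l=toworld(c,[[xs.min(),ys[xs==xs.min()].mean()],[xs.max(),ys[xs==xs.max()].mean()]],26); mid=l.mean(0); print('cap',l.round(1),jig(mid).round(1))
for x in(235,250,265,390,420,450,500,540,570):
    col=g[150:190,x]; d=np.diff(col); r=150+d.argmin()+1; p=toworld(c,[[x,r]],24)[0]; print(x,r,d.min(),jig(p).round(1))
print(toworld(c,[[226,128]],24),jig(toworld(c,[[226,128]],24)[0]))
```

```text
cap px 284 360 164 237
cap [[557.9 -74.2  26. ]
 [558.7 -34.9  26. ]] [-51.9  37.1]
235 163 -49 [-96.1  55.6]
250 163 -50 [-88.4  55.6]
265 163 -95 [-80.8  55.6]
390 164 -49 [-17.4  55. ]
420 165 -47 [-2.  54.5]
450 165 -53 [13.5 54.5]
500 166 -42 [39.7 54.1]
540 167 -47 [61.1 53.6]
570 167 -54 [77.5 53.7]
[[519.71114036 -99.63672568  24.        ]] [-99.22376822  73.07930617]
```

Contact with the fence is confirmed by force (5.8 N) and image. The fence slope gives a jig yaw of about 1.501, so I'll re-anchor the frame on the cap. Then I'll go round to its -x side and slide it with a pusher tilted slightly toward the fence.

```bash
cat >> h.py <<'E'
def anchor(psi,wp,jp):
    global Q,C,S
    C,S=np.cos(psi),np.sin(psi); Q=np.array([wp[0]-C*jp[0]+S*jp[1],wp[1]-S*jp[0]-C*jp[1],psi])
anchor(1.501,(558.3,-54.6),(-51.5,37))
E
python3 - <<'E'
import h
from h import *
Q=h.Q; th=np.radians(12); o=[np.pi,0,Q[2]+np.pi/2+th]; cap=np.array([-51.5,37]); d=35.2*np.array([np.cos(th),np.sin(th)])
print(Q)
x,y=jig(manip.get_state()['tool_pos'])
manip.servo_line(W(x,y-14,19),60)
manip.servo_line(W(x,y-14,55),120)
s=cap-d-[14,0]
manip.goto(W(*s,55),o); manip.servo_line(W(*s,18),100)
print(manip.get_state()['t'],F())
a=cap-d
manip.servo_line(W(*(a+[2,0]),18),25); print(manip.get_state()['t'],F(),jig(manip.get_state()['tool_pos']))
manip.servo_line(W(*(a+[30,0]),18),30); print(manip.get_state()['t'],F(),jig(manip.get_state()['tool_pos']))
c=snap('wrist','w2.png'); print((a+[30,0]))
print(topix(c,[W(-21.5,37,36),W(75,57,24),W(75,37,26)]).round())
E
```

```text
[598.80150641  -5.80575875   1.501     ]
11.375 [-0.16844228 -0.28327563 -0.52058684]
12.1667 [-0.59341837  0.81898747 -0.20243776] [-83.95321128  29.62026915]
13.25 [-0.27940969 -1.13769401  0.06960831] [-55.80217606  30.03652579]
[-55.93079555  29.68150848]
[[389. 264.]
 [558. 253.]
 [546. 286.]]
```

View pics/w2.png

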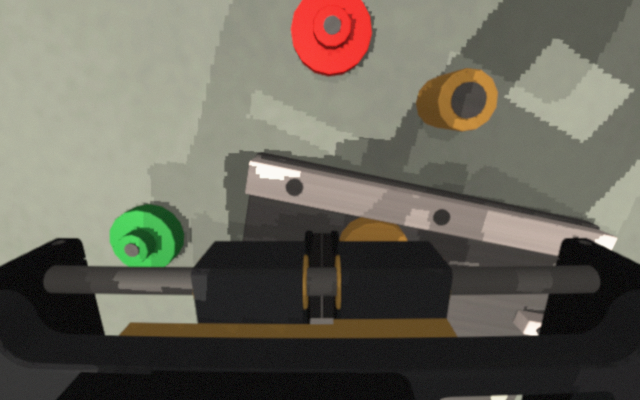

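The cap's rim peaks at about (375,220), next to the fence edge, with the rest hidden by the gripper. I'll measure the rim-to-fence gap numerically.

Run:
```python
from h import *
c=load('w2.png'); f=c['frame']; g=cv2.cvtColor(f,cv2.COLOR_RGB2GRAY).astype(int)
h=cv2.cvtColor(f,cv2.COLOR_RGB2HSV); m=cv2.inRange(h,(8,110,60),(35,255,255))
P=[]
for x in range(343,408,4):
    r=np.nonzero(m[205:241,x])[0]
    if len(r): P.append([x,205+r.min()])
w=np.array([jig(p) for p in toworld(c,P,26)]); 
A=np.c_[2*w,np.ones(len(w))]; 
from scipy.optimize import least_squares
r=least_squares(lambda q:np.hypot(*(w-q).T)-20,[-21,37]); print('cap R=20 fit',r.x.round(1),np.abs(r.fun).max().round(2),'rim ymax',w[:,1].max().round(1))
for x in(260,290,320,450,480,520,550):
    col=g[185:238,x]; d=np.diff(col); k=185+d.argmin()+1; print(x,k,jig(toworld(c,[[x,k]],24)[0]).round(1))
```

```text
cap R=20 fit [-30.2  36.9] 1.35 rim ymax 55.8
260 197 [-93.7  55. ]
290 203 [-77.7  55. ]
320 209 [-61.7  55. ]
450 235 [10.6 55. ]
480 198 [19.6 78.3]
520 206 [42.6 78.6]
550 213 [60.6 78.4]
```

The cap reads y=36.9 and the fence 55, the same as at contact, so it is still on the fence. The finger tips are thinner than I assumed: the cap is about 26 mm ahead of the TCP in x. I'll carry on to the stop.

Run:
```python
from h import *
y=29.68
manip.servo_line(W(38,y,18),30); print(manip.get_state()['t'],F().round(1),jig(manip.get_state()['tool_pos']))
p,log=press((38,y),(1,0),20,6,18); print(p,log); s=manip.get_state(); print(s['t'],jig(s['tool_pos']),s['tool_pos'][2])
```

```text
16.5833 [-0.9 -1.3 -0.1] [37.96590675 29.67238804]
[51.   29.68] [[1.1, 1.7, 0.5], [0.3, 0.7, -0.3], [-0.4, 1.5, -0.4], [0.1, 0.4, 0.7], [0.4, 0.6, 0.2], [0.1, 0.2, 0.5], [-0.1, 0.6, 0.2], [-0.9, 0.6, 0.1], [0.2, 1.3, 0.5], [0.9, 0.5, -0.3], [-0.1, 0.1, -0.3], [-4.3, 1.8, -1.0], [-6.9, 0.5, 0.1]]
19.8333 [49.487937   29.08137952] 18.12714338719546
```

The stop was reached at x≈49.5, against a predicted 49. Now I'll back off and look.

Run:
```python
from h import *
manip.servo_line(W(36,28.5,18),40); manip.servo_line(W(36,28.5,100),150)
manip.goto(W(40,-70,230),[np.pi,0,1.501+np.pi/2])
c=snap('wrist','w3.png'); print(manip.get_state()['t'])
print(topix(c,[W(75,37,36),W(75,57,24),W(95,37,24)]).round())
x,y=topix(c,[W(75,37,26)])[0].astype(int); x0=max(0,min(x-80,480)); y0=max(0,min(y-60,280))
print(x0,y0)
cv2.imwrite('pics/c3.png',cv2.resize(c['frame'][y0:y0+120,x0:x0+160,::-1],None,fx=5,fy=5,interpolation=cv2.INTER_CUBIC))
```

```text
21.8
[[353.  84.]
 [353.  65.]
 [370.  85.]]
272 24
```

View pics/c3.png

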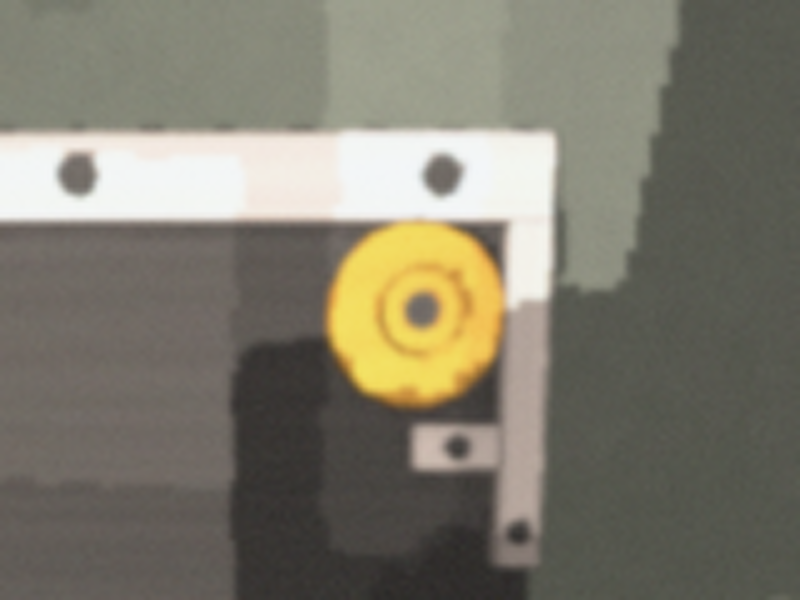

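The crop shows the cap, centred at about (418,313), flat and touching both the fence (row ~220) and the end stop (col ~503), clear of the lip. I'm handing it in.

```bash
python3 -c "
from rig import manip
print(manip.job_done())"
```

```text
the job is handed in; nothing more can be done
None
```

I pushed the brass cap to the fence, slid it along into the corner pocket against the end stop, and handed the job in at about 22 s; the last picture shows it flat and touching both, but no verdict was returned.

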